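Fit the nested tea-tin lids, then lift off only the outer lid

ROBOT

A 6-joint arm with a two-finger parallel gripper is mounted at the origin on a cart in front of the work surface, level with it; the furniture and walls round the work are solid. World frame = base frame: x ahead of the robot, y to its left, z up, the work surface at z = 0. Lengths are in m, angles in rad, forces in N, time in s.
With the tool pointing down it reaches from about 0.325 to 0.9 m from the base axis. Payload 6.1 kg.
Tool frame: the origin (TCP) lies at the very end of the fingers, on their centre line; the grasp point (between the pads) lies 19 mm behind it; z points along the fingers, y is the line along which they close (so a half turn about z gives the same grasp; the last joint's range is limited). The gripper opens to 85 mm and grips with 20 to 120 N. Pads are 22 mm wide; open, the fingers measure 114 mm over their backs; the gripper's body (76 mm by 85 mm) begins 54 mm behind the grasp point. The pads swing forward as they close: fully open they stand 13 mm farther back than shut.
Start: joints at [-1.391, 0.22, 1.526, -0, 1.395, -0.126], TCP at [0.188, -0.596, 0.231] pointing down, gripper open.
Joint ranges: [-2.98, 2.98], [-0.91, 2.08], [0.09, 2.57], [-1.24, 4.39], [0.2, 2.65], [-2.68, 2.68]. Speed limits (rad/s): [2.57, 2.57, 3.01, 3.14, 3.14, 3.14].

INTERFACE

Orientations are given as a rotation vector (axis times angle).
In Python, from station import bot, snapshot gives the robot as it stands. The module is installed in compiled form; this text tells all that it offers.
- The arm moves only by the shell command python3 -m handwheel 'ROWS'. ROWS is a JSON object of lists of equal length, an entry for each row: "translation": the shift along the tool's x, y, z in cm, a list of three; "spin": the turn about the tool's z in degrees; "fingers": the opening, from 0 (shut) to 1 (fully open). A call has 1 to 5 rows; each row is the pose to reach, as a shift and turn from the pose commanded when the call began, along the tool's axes at that moment; what a row does not reach only later rows make up. A row lasts 1/8 s, in which the tool goes at most 62.5 mm and 10.7 degrees, less where a joint would pass 70% of its speed; a pose out of reach is approached as far as the arm can. A call with a gripper value outside its range is refused whole. The fingers move at their own pace and stop on an object; the grip force is fixed at half the most. Time passes only in rows, so rows that repeat a pose let the fingers close. It gives the time, the measured TCP pose, the force, the opening and the grip force at its end, in the units of the state.
- bot.state(): the state, without advancing time (a new reading comes with each control period).
- snapshot(name): name is "scene" or "top" or "wrist"; returns a dict with "image" (384x512x3 uint8, red, green, blue), "intrinsics" (3x3 intrinsics, pixels), "k1" (the pictures are not rectified: a ray, as slopes to the right and down, at radius r is drawn at 1 + k1 r^2 times it, then the intrinsics apply), "R" (3x3) and "t" (3): a world point X has camera coordinates R X + t. Camera axes: x right, y down, z forward; pixel columns grow to the right and rows downward; lengths in m; the calibration is good to about 2 mm. A picture is of the moment at which its call begins. There is no depth.
- bot.close_job(): hands the job in; it is judged then, once.
The state is a dict: "t": time; "joint_positions": joint angles; "qvel": joint speeds; "effort": joint torques, N m; "ee_pos": TCP position; "eef_rot": TCP orientation; "force": force on the tool from outside, world axes, zero at the start; "wrist_torque": the same for the moment, N m; "grip_width": finger opening in m; "grasp_force": force on a finger pad.
Only numpy, scipy, OpenCV 4.12 (cv2) and the standard library are available. Lean on these libraries where they do the work, as an engineer would, in place of code of your own. Each camera call takes 0.05 s, during which the arm holds its last target. There are 200 camera calls.

TASK

Close the open green tea tin with the pair of nested lids kept in the little wooden cabinet: pull the cabinet's drawer right out to its stop and leave it open, take the two lids out together by the inner lid's dark knob, lower them gently onto the tin until the inner lid is fully home, and let go of them. Then grip only the brass outer lid by its rim and lift it straight off, so that the inner lid stays closed on the tin, undisturbed, for its freshness seal. The program finishes while still holding the outer lid in the gripper, steady, at least 6 cm above where it sat on the tin; the two lids must not come apart before that, and the tin stays upright where it stands, as do the things around it.

Things in the scene. Friction and masses are not known exactly. Their poses are not given: they have to be found in the camera images.
- cabinet: low dark wooden cabinet with one pale-fronted drawer, fixed, 185 deep (x) x 210 wide (y) x 90 high; origin at the centre of its underside, z up, x axis pointing into it: its front looks to its -x and the drawer slides out along -x. The top board covers what lies behind x = -78 mm of this frame
- cabinet_drawer0 (a joint): the drawer: 0 shut, grows as pulled out, in m; stop at 0.1216; may start some mm open, stays where left (friction 1 N, 4 N per m/s). Inside 140 long, 168 wide; floor 22 mm, side walls 68 mm, front panel 79 mm above the table; the inside begins 56 mm behind the handle's axis
- cabinet_drawer0_handle (a point): middle of the drawer's dark steel bar handle, moves with it; bar 11 mm thick, 105 mm long along the cabinet's y, axis 52 mm above the table and 35 mm in front of the panel (29 mm gap behind the bar), on two posts 45 mm either side of the middle; free above, so it can be pinched from above
- inner_lid: inner lid in the drawer, loose, 80 g: cork plug 40 mm across, 14 long (lowest 6 mm taper to 32), pale flange 51 across (z = 14 to 18 mm), upright dark cylindrical knob 16 across, top at z = 45 mm. Origin: centre of plug's underside, z along knob. Lifted by its knob it carries the outer lid. On the tin the plug is in the mouth, flange on the rim, origin 66 mm above the tin's
- outer_lid: brass cap nested over the inner lid, loose, 70 g, 60 mm across, 16 high, roof 3, rim wall 2; the knob stands 24 mm out of a 22 mm hole in its roof. Origin: centre of its open underside, z up. Nested, its roof lies loosely (2 mm play) on the flange, origin 5 mm above the inner lid's. On the tin its rim reaches 9 mm down outside the mouth
- tea_tin: open green cylindrical tea tin with a pale label, loose, 0.5 kg, 50 mm across, 80 mm high, mouth 45 mm across (wall 2.5 mm), empty; origin at the centre of its underside, z up
- tea_tin_rim (a point): centre of the tin's mouth, in the plane of its rim, 80 mm above the tin's underside
- counter_bell: brass counter bell, 71 mm across, 62 high, bystander; origin at its underside
- salve_tin0: round salve tin with a green lid, 53 mm across, 22 high, bystander; origin at its underside
- salve_tin1: round salve tin with a gold lid, 53 mm across, 22 high, bystander; origin at its underside
- deck_small: small dark green card box 101 x 71 x 22 lying on a larger one 36 high (141 x 106), bystander; origin at its underside
- stone_dish: dark dish of stones, 72 mm across, 26 high, bystander; origin at its underside
- crystal_jade: standing green crystal 36 x 32 x 69, bystander; origin at its underside

How it is judged:
By the outcome, as a careful person would: the job done as asked, in the order asked, and still so for the second after the job is handed in, while the arm keeps its last pose, push and grip.
It also fails if it takes over 62 s, if anything falls off the work surface, if the arm or the gripper's body presses on something with over 40 N, if the wrist force passes 120 N, or if a joint passes its speed limit or range.

## Working session

There is one attempt and no reset: what is moved stays moved. The work goes in short steps, Python scripts to look and compute and a shell command to move; the robot and the scene stay as the last step left them, time stands still between calls to the robot, and variables do not carry over. Pictures are saved under pics/ and viewed, at most 13 in all, crops included, and the job is handed in when it is done.

```bash
mkdir -p pics; cat > h.py <<'E'
import numpy as np,cv2
from station import bot,snapshot
from scipy.spatial.transform import Rotation as Ro
def grab(n,f):
    s=snapshot(n); cv2.imwrite('pics/'+f,s['image'][:,:,::-1]); np.save('pics/'+n+'.npy',s,allow_pickle=True); return s
def load(n): return np.load('pics/'+n+'.npy',allow_pickle=True).item()
def ray(s,u,v):
    K=np.array(s['intrinsics']);k=s['k1']
    d=np.array([(u-K[0,2])/K[0,0],(v-K[1,2])/K[1,1]]);x=d.copy()
    for _ in range(30): x=d/(1+k*(x@x))
    R=np.array(s['R']);return -R.T@np.array(s['t']),R.T@np.r_[x,1]
def atz(s,u,v,z):
    c,d=ray(s,u,v); return c+d*(z-c[2])/d[2]
def proj(s,X):
    K=np.array(s['intrinsics']);p=np.array(s['R'])@np.array(X)+np.array(s['t']);x=p[:2]/p[2]
    x=x*(1+s['k1']*(x@x));return K[:2,:2]@x+K[:2,2]
E
python3 - <<'E'
from h import *
a=grab('scene','a.png');b=grab('top','b.png')
for n in('scene','top'):
    s=load(n);print(s['intrinsics'],s['k1'],-np.array(s['R']).T@s['t'])
    im=cv2.resize(s['image'][:,:,::-1],(800,600),interpolation=cv2.INTER_CUBIC);cv2.imwrite('pics/%s1.png'%n,im)
print(bot.state())
E
```

```text
[[486.84369548   0.         250.48832876]
 [  0.         486.84369548 196.1607031 ]
 [  0.           0.           1.        ]] 0.012630594149077039 [-0.21216906  0.44617926  1.2212813 ]
[[423.79122108   0.         254.33103085]
 [  0.         423.79122108 187.42531739]
 [  0.           0.           1.        ]] -0.03782089423599563 [ 0.27604787 -0.01130198  1.39170861]
{'t': 0.1, 'joint_positions': array([-1.39112596e+00,  2.21152823e-01,  1.52749563e+00, -7.48199870e-06,
        1.39470626e+00, -1.26116514e-01]), 'qvel': array([ 4.54168811e-04, -4.70858326e-03, -2.55568744e-03, -4.34617013e-05,
       -7.97153865e-04,  3.00669473e-04]), 'effort': array([ 2.34923158e-03, -4.98241925e+01, -3.90546083e+01,  3.43632007e-05,
        5.65851762e-03, -1.85886370e-05]), 'ee_pos': array([ 0.18803811, -0.59547022,  0.23030576]), 'eef_rot': array([-3.10320356e+00, -4.78193518e-01,  8.56223187e-05]), 'force': array([-0.17863203,  0.00438431,  0.06003038]), 'wrist_torque': array([-0.00853687,  0.03752599,  0.00067256]), 'grasp_force': 0.0, 'grip_width': 0.08559802336616476}
```

View pics/scene1.png

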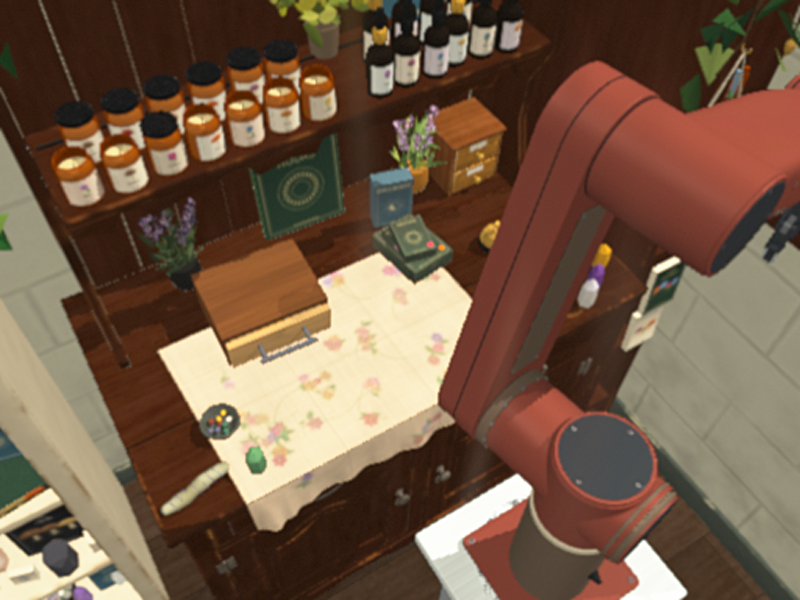

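View pics/top1.png

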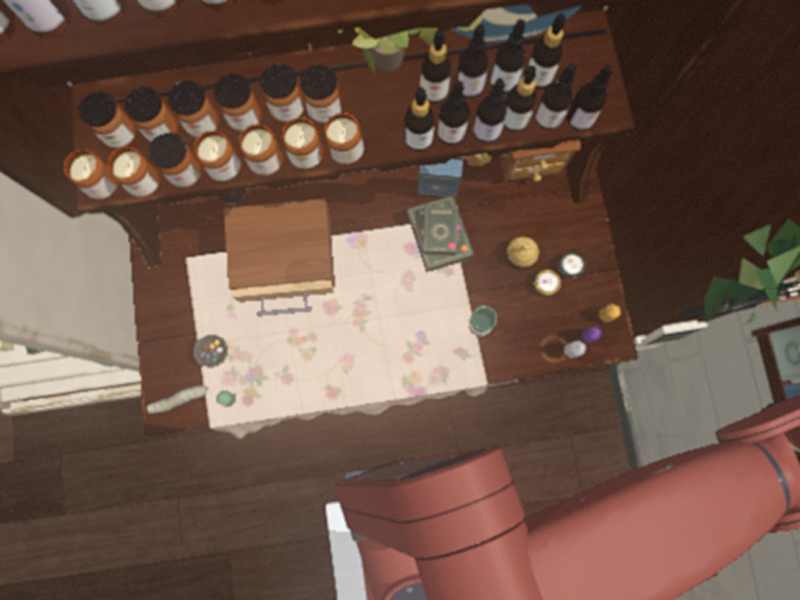

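The scene view shows the cabinet at (265,300) with its handle at (290,345). The top view shows the handle at about (285,312), the open tin at (483,318), the bell at (522,252), the deck at (440,232), the dish at (210,350) and the jade at (226,398). I'll zoom in on the handle and tin.

```bash
python3 - <<'E'
from h import *
im=load('top')['image'][:,:,::-1]
f=lambda c,r,w,h:cv2.resize(im[r:r+h,c:c+w],None,fx=5,fy=5,interpolation=cv2.INTER_CUBIC)
# cabinet front cols 140-220, rows 120-210 ; tin cols 285-365 
cv2.imwrite('pics/c.png',np.hstack([f(140,120,80,90),f(285,120,80,90)]))
s=load('top')
for n,u,v,z in[('tin',483,318,.08),('hL',260,314,.052),('hR',311,310,.052),('cabFL',229,289,.09),('cabFR',332,282,.09),('cabBL',226,205,.09),('cabBR',328,201,.09),('bell',522,252,.05),('deckc',440,240,.058)]:
    print(n,atz(s,u*.64,v*.64,z).round(4))
E
```

```text
tin [ 0.4654 -0.2119  0.08  ]
hL [0.5481 0.2351 0.052 ]
hR [0.5402 0.1302 0.052 ]
cabFL [0.6008 0.2844 0.09  ]
cabFR [0.5831 0.0771 0.09  ]
cabBL [0.7789 0.2726 0.09  ]
cabBR [0.7545 0.0624 0.09  ]
bell [ 0.5951 -0.3225  0.05  ]
deckc [ 0.6451 -0.156   0.058 ]
```

View pics/c.png

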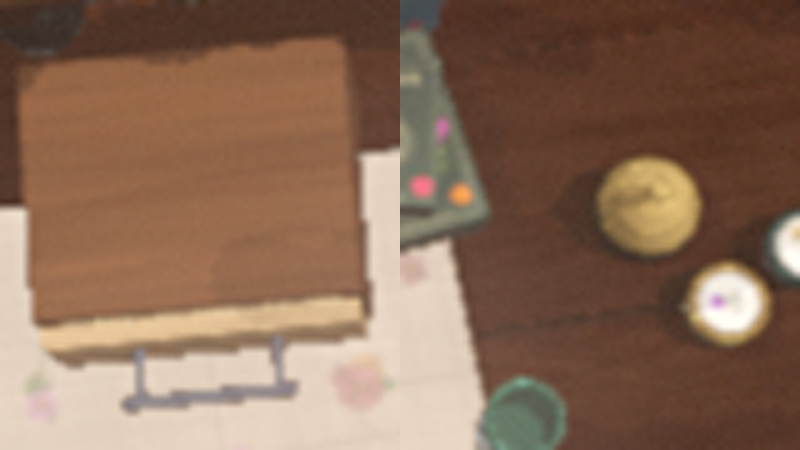

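The crop shows handle ends at (127,404) and (293,388), the top board's front edge from (38,322) to (363,296), the tin rim centred near (525,415), and the bell at (649,205).

```bash
python3 - <<'E'
from h import *
s=load('top')
P=lambda x,y,z,o:atz(s,o+(x+.5)/5-.5,120+(y+.5)/5-.5,z)
L=P(127,404,.052,140);R=P(293,388,.052,140);d=L-R
print(L,R,np.linalg.norm(d),'yaw',np.degrees(np.arctan2(-d[0],d[1])),(L+R)/2)
a=P(38,322,.09,140);b=P(363,296,.09,140);d=a-b;print('edge',a,b,np.linalg.norm(d),np.degrees(np.arctan2(-d[0],d[1])))
a2=P(18,70,.09,140);d=a2-a;print('side',np.degrees(np.arctan2(d[1],d[0])),np.linalg.norm(d))
b2=P(345,42,.09,140);d=b2-b;print('side',np.degrees(np.arctan2(d[1],d[0])),np.linalg.norm(d))
print('tin',P(125,415,.08,285),P(85,415,.08,285),P(167,415,.08,285),P(125,376,.08,285))
print(Ro.from_rotvec(bot.state()['eef_rot']).as_matrix().round(3))
E
```

```text
[0.55059005 0.23940461 0.052     ] [0.54454845 0.1324218  0.052     ] 0.10715326729658385 yaw -3.2322102030924342 [0.54756925 0.1859132  0.052     ]
edge [0.60356757 0.28208796 0.09      ] [0.58859908 0.07720906 0.09      ] 0.20542497315015612 -4.17861666069157
side -1.399278326578834 0.1680183163890001
side -3.6943802079364145 0.1691050586001789
tin [ 0.46807421 -0.21391189  0.08      ] [ 0.47194573 -0.18908761  0.08      ] [ 0.46400573 -0.23998999  0.08      ] [ 0.49257999 -0.21837187  0.08      ]
[[ 0.954  0.301 -0.   ]
 [ 0.301 -0.954  0.002]
 [ 0.    -0.002 -1.   ]]
```

```bash
cat >> h.py <<'E'
def go(x,y,z,yaw=None):
    "print tool shift (cm) and spin (deg) to a target TCP, yaw = world angle of tool x"
    s=bot.state();M=Ro.from_rotvec(s['eef_rot']).as_matrix();cy=np.degrees(np.arctan2(M[1,0],M[0,0]))
    print('t %.2f'%s['t'],'pos',s['ee_pos'].round(4),'yaw %.1f'%cy,'F',s['force'].round(1),'w %.4f g %.1f'%(s['grip_width'],s['grasp_force']),'j6 %.2f'%s['joint_positions'][5])
    print('shift',(M.T@(np.array([x,y,z])-s['ee_pos'])*100).round(2),'spin',None if yaw is None else round(-((yaw-cy+180)%360-180),1))
E
python3 -m handwheel '{"translation":[[57.8,-63.7,0],[57.8,-63.7,0],[57.8,-63.7,0],[57.8,-63.7,0],[57.8,-63.7,0]],"spin":[-10,-20,-30,-40,-50],"fingers":[1,1,1,1,1]}'
python3 -c "
from h import *
go(.5476,.186,.20,86.3)"
```

```text
t: 0.72
ee_pos: [0.3191, -0.31, 0.2309]
eef_rot: [-2.607, -1.752, -0.0]
force: [0.1, -0.1, -0.5]
grip_width: 0.0856
grasp_force: 0.0
t 0.72 pos [ 0.3191 -0.31    0.2309] yaw 67.8 F [ 0.1 -0.1 -0.5] w 0.0856 g 0.0 j6 -0.56
shift [54.56  2.43  3.11] spin -18.5
```

```bash
python3 -m handwheel '{"translation":[[54.5,2.4,3.1],[54.5,2.4,3.1],[54.5,2.4,3.1],[54.5,2.4,3.1],[54.5,2.4,3.1]],"spin":[-5,-10,-15,-18.5,-18.5],"fingers":[1,1,1,1,1]}' >/dev/null
python3 -c "
from h import *
go(.5476,.186,.20,86.3)"
```

```text
t 1.35 pos [ 0.451  -0.0273  0.2134] yaw 86.1 F [ 1.7 -1.2  0.8] w 0.0857 g 0.0 j6 -0.17
shift [21.94  8.18  1.34] spin -0.2
```

```bash
python3 -m handwheel '{"translation":[[21.9,8.2,1.3],[21.9,8.2,1.3],[21.9,8.2,1.3],[21.9,8.2,1.3],[21.9,8.2,1.3]],"spin":[0,0,0,0,0],"fingers":[1,1,1,1,1]}' >/dev/null
python3 -c "
from h import *
go(.5476,.186,.20,86.3)
s=grab('wrist','w1.png');print(proj(s,[.5476,.186,.052]),s['R'])"
```

```text
t 1.98 pos [0.5475 0.1863 0.1993] yaw 86.2 F [-0.5 -0.7  0.5] w 0.0853 g 0.0 j6 0.26
shift [-0.02  0.01 -0.07] spin -0.1
[256.22408445 176.52071167] [[ 0.99781686 -0.06601839 -0.00175697]
 [-0.06260576 -0.95403726  0.29307579]
 [-0.02102461 -0.29232597 -0.9560876 ]]
```

View pics/w1.png

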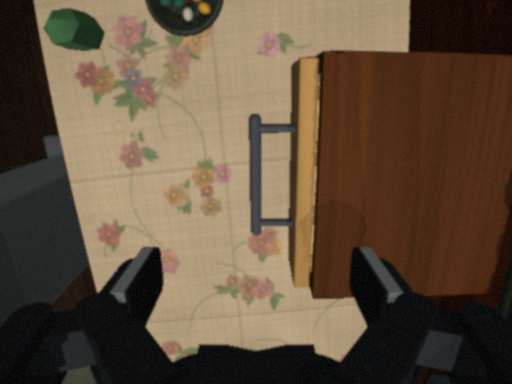

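The wrist view shows the handle from (254,120) to (257,228). Its middle is (255.5,174), within about 2 mm of the prediction. The gap to the panel is narrow, so I'll descend with the fingers partly closed.

```bash
python3 -c "
from h import *
s=load('wrist')
a=atz(s,254,120,.052);b=atz(s,257,228,.052);d=a-b;print(a,b,(a+b)/2,np.degrees(np.arctan2(-d[0],d[1])))
a=atz(s,299,58,.079);b=atz(s,294,285,.079);d=a-b;print(a,b,np.degrees(np.arctan2(-d[0],d[1])))
a=atz(s,322,52,.09);b=atz(s,314,297,.09);d=a-b;print(a,b,np.degrees(np.arctan2(-d[0],d[1])))"
python3 -m handwheel '{"translation":[[0,0,3],[0,0,6],[0,0,9],[0,0,9],[0,0,9]],"spin":[0,0,0,0,0],"fingers":[0.3,0.3,0.3,0.3,0.3]}'
```

```text
[0.54901902 0.23707344 0.052     ] [0.54497599 0.13482402 0.052     ] [0.5469975  0.18594873 0.052     ] -2.264342258072187
[0.58657938 0.28357267 0.079     ] [0.57638246 0.08658363 0.079     ] -2.963206484097898
[0.60200665 0.28581786 0.09      ] [0.59321485 0.07987669 0.09      ] -2.4445211987648303
t: 2.65
ee_pos: [0.5482, 0.1828, 0.1119]
eef_rot: [2.298, 2.141, 0.002]
force: [0.4, -0.0, -0.8]
grip_width: 0.0254
grasp_force: 0.0
```

```bash
python3 -c "
from h import *
go(.547,.186,.035,87.2)"
python3 -m handwheel '{"translation":[[0.3,0,2.5],[0.3,-0.1,5.0],[0.3,-0.1,7.7],[0.3,-0.1,7.7]],"spin":[-1,-1,-1,-1],"fingers":[0.3,0.3,0.3,0.3]}'
python3 -m handwheel '{"translation":[[0,0,0],[0,0,0],[0,0,0],[0,0,0]],"spin":[0,0,0,0],"fingers":[0,0,0,0]}'
python3 -c "
from h import *
go(.547-.13,.186+.0062,.035,87.2)"

```

```text
t 2.65 pos [0.5482 0.1828 0.1119] yaw 86.0 F [ 0.4 -0.  -0.8] w 0.0254 g 0.0 j6 0.26
shift [ 0.31 -0.15  7.69] spin -1.2
t: 3.15
ee_pos: [0.5495, 0.1867, 0.0362]
eef_rot: [2.277, 2.161, 0.007]
force: [0.9, -0.4, 0.4]
grip_width: 0.0258
grasp_force: 0.0
t: 3.65
ee_pos: [0.5477, 0.1866, 0.0358]
eef_rot: [2.278, 2.162, 0.002]
force: [-4.3, -0.8, 6.9]
grip_width: 0.0086
grasp_force: 58.6
t 3.65 pos [0.5477 0.1866 0.0358] yaw 87.0 F [-4.3 -0.8  6.9] w 0.0086 g 58.6 j6 0.24
shift [ -0.12 -13.08   0.06] spin -0.2
```

```bash
python3 -m handwheel '{"translation":[[0,-2,0],[0,-4.5,0],[0,-7,0],[0,-9,0],[0,-10,0]],"spin":[0,0,0,0,0],"fingers":[0,0,0,0,0]}'
python3 -m handwheel '{"translation":[[0,-0.4,0],[0,-0.8,0],[0,-1.2,0],[0,-1.6,0],[0,-1.6,0]],"spin":[0,0,0,0,0],"fingers":[0,0,0,0,0]}'
python3 -c "
from h import *
go(.547-.12,.186+.0062,.035,87.2)"

```

```text
t: 4.28
ee_pos: [0.4482, 0.1922, 0.0358]
eef_rot: [2.277, 2.162, 0.006]
force: [1.8, 0.4, 5.4]
grip_width: 0.0087
grasp_force: 61.7
t: 4.9
ee_pos: [0.4327, 0.193, 0.0358]
eef_rot: [2.277, 2.162, 0.005]
force: [-0.5, 0.8, 8.1]
grip_width: 0.0088
grasp_force: 62.1
t 4.90 pos [0.4327 0.193  0.0358] yaw 87.0 F [-0.5  0.8  8.1] w 0.0088 g 62.1 j6 0.30
shift [-0.11 -0.57  0.07] spin -0.2
```

```bash
python3 -m handwheel '{"translation":[[0,-0.2,0],[0,-0.4,0],[0,-0.6,0],[0,-0.6,0]],"spin":[0,0,0,0],"fingers":[0,0,0,0]}'
python3 -m handwheel '{"translation":[[0,-0.15,0],[0,-0.3,0],[0,-0.3,0]],"spin":[0,0,0],"fingers":[0,0,0]}'
```

```text
t: 5.4
ee_pos: [0.4271, 0.1934, 0.0358]
eef_rot: [2.277, 2.161, 0.006]
force: [-0.4, 0.5, 8.1]
grip_width: 0.0088
grasp_force: 62.0
t: 5.78
ee_pos: [0.4263, 0.1935, 0.0358]
eef_rot: [2.275, 2.159, 0.012]
force: [8.8, -0.2, -0.6]
grip_width: 0.0087
grasp_force: 61.1
```

The drawer is at its stop: it travelled 0.1214 m and the force then rose. I'll release and look.

```bash
python3 -m handwheel '{"translation":[[0,0.15,0],[0,0.15,0],[0,0.15,-3],[0,0.15,-8],[0,0.15,-14]],"spin":[0,0,0,0,0],"fingers":[0.3,0.3,0.3,0.3,0.3]}'
python3 -m handwheel '{"translation":[[0,4,-5],[0,8,-8],[0,8,-8],[0,8,-8]],"spin":[0,0,0,0],"fingers":[0.5,0.5,0.5,0.5]}'
python3 -c "
from h import *
go(.5,.19,.25,87.2)
s=grab('wrist','w2.png');t=grab('top','t2.png');print(proj(t,[.426,.193,.052]),proj(s,[.426,.193,.052]))"

```

```text
t: 6.4
ee_pos: [0.4217, 0.1926, 0.1737]
eef_rot: [-2.277, -2.162, 0.005]
force: [0.7, 0.1, -0.4]
grip_width: 0.0259
grasp_force: 0.0
t: 6.9
ee_pos: [0.502, 0.1886, 0.252]
eef_rot: [-2.277, -2.162, 0.004]
force: [0.5, 0.3, -0.1]
grip_width: 0.0428
grasp_force: 0.0
t 6.90 pos [0.502  0.1886 0.252 ] yaw 87.0 F [ 0.5  0.3 -0.1] w 0.0428 g 0.0 j6 0.26
shift [ 0.13 -0.21  0.2 ] spin -0.2
[183.98853786 236.60047762] [185.7657338  163.53091818]
```

View pics/w2.png

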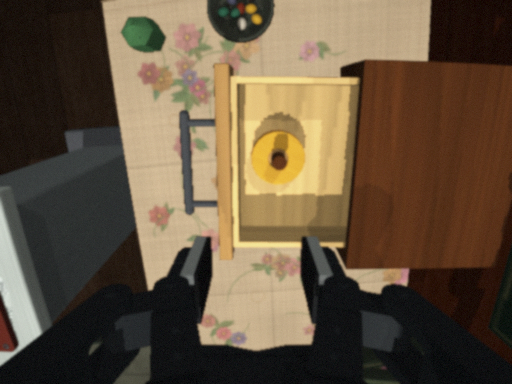

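The wrist view shows the drawer fully open with its handle at (186,161). The brass lid is centred near (278,157) with the dark knob at (280,160).

```bash
python3 - <<'E'
from h import *
s=load('wrist');im=s['image']
hsv=cv2.cvtColor(im,cv2.COLOR_RGB2HSV)
m=((hsv[...,1]>190)&(hsv[...,2]>120)).astype(np.uint8)
n,l,st,c=cv2.connectedComponentsWithStats(m)
for i in range(1,n):
    if st[i,4]>300: print(st[i],c[i])
k=l==l[145,265]
cs,_=cv2.findContours(k.astype(np.uint8),cv2.RETR_EXTERNAL,cv2.CHAIN_APPROX_NONE)
h=cv2.convexHull(max(cs,key=len))[:,0]
P=np.array([atz(s,u,v,.041)[:2] for u,v in h]).astype(np.float32)
print(cv2.fitEllipse(P),cv2.minEnclosingCircle(P))
d=((im.sum(2)<170)&(np.hypot(*(np.indices(im.shape[:2])-np.array([160,279])[:,None,None]))<16))
v,u=np.nonzero(d);print('dark',len(u),u.mean(),v.mean(),u.min(),u.max(),v.min(),v.max())
for z in(.055,.067):print(atz(s,u.mean(),v.mean(),z))
E
```

```text
Traceback (most recent call last):
cv2.error: OpenCV(4.12.0) /io/opencv/modules/imgproc/src/shapedescr.cpp:361: error: (-201:Incorrect size of input array) There should be at least 5 points to fit the ellipse in function 'fitEllipseNoDirect'
```

```bash
python3 - <<'E'
from h import *
s=load('wrist');im=s['image']
hsv=cv2.cvtColor(im,cv2.COLOR_RGB2HSV)
print(hsv[145,265],hsv[157,262],hsv[157,298],hsv[178,278],hsv[215,300],hsv[157,325],hsv[115,278])
for T in(150,170,210):
    m=((hsv[...,1]>T)&(hsv[...,2]>100)).astype(np.uint8);m[:110]=0;m[195:]=0;m[:,:245]=0;m[:,315:]=0
    cs,_=cv2.findContours(m,cv2.RETR_EXTERNAL,cv2.CHAIN_APPROX_NONE)
    h=cv2.convexHull(max(cs,key=len))[:,0]
    if len(h)<6: continue
    P=np.array([atz(s,u,v,.041)[:2] for u,v in h]).astype(np.float32)
    print(T,h.min(0),h.max(0),cv2.fitEllipse(P),cv2.minEnclosingCircle(P))
d=((im.sum(2)<170)&(np.hypot(*(np.indices(im.shape[:2])-np.array([160,279])[:,None,None]))<16))
v,u=np.nonzero(d);print('dark',len(u),u.mean(),v.mean(),u.min(),u.max(),v.min(),v.max())
for z in(.055,.067):print(atz(s,u.mean(),v.mean(),z))
E
```

```text
[ 22 186 235] [ 22 186 237] [ 21 192 230] [ 22 186 233] [ 20 122 172] [ 20 121 208] [ 19 129 128]
150 [251 130] [304 183] ((0.5255054235458374, 0.19241313636302948), (0.05896653234958649, 0.06064293906092644), 7.487509727478027) ((0.5261403322219849, 0.19255080819129944), 0.03057880327105522)
170 [252 131] [303 183] ((0.5254217982292175, 0.19244126975536346), (0.0575568787753582, 0.059045664966106415), 9.675695419311523) ((0.5251790285110474, 0.19239911437034607), 0.029601965099573135)Traceback (most recent call last):
  File "<stdin>", line 8, in <module>
ValueError: max() iterable argument is empty
```

```bash
python3 -c "
from h import *
go(.5255,.1924,.10,87.2)"
python3 -m handwheel '{"translation":[[0.5,2.4,5],[0.5,2.4,10],[0.5,2.4,15],[0.5,2.4,15.2],[0.5,2.4,15.2]],"spin":[0,0,0,0,0],"fingers":[0.4,0.4,0.4,0.4,0.4]}'
python3 -c "
from h import *
go(.5255,.1924,.046,87.2)
grab('wrist','w3.png')"
```

```text
t 7.00 pos [0.5015 0.1887 0.2516] yaw 87.0 F [ 0.   0.5 -0.4] w 0.0430 g 0.0 j6 0.26
shift [ 0.51  2.44 15.15] spin -0.2
t: 7.62
ee_pos: [0.5277, 0.1928, 0.1026]
eef_rot: [2.278, 2.163, 0.001]
force: [1.1, 0.1, 0.5]
grip_width: 0.0341
grasp_force: 0.0
t 7.62 pos [0.5277 0.1928 0.1026] yaw 87.0 F [1.1 0.1 0.5] w 0.0341 g 0.0 j6 0.26
shift [-0.05 -0.22  5.66] spin -0.2
```

View pics/w3.png

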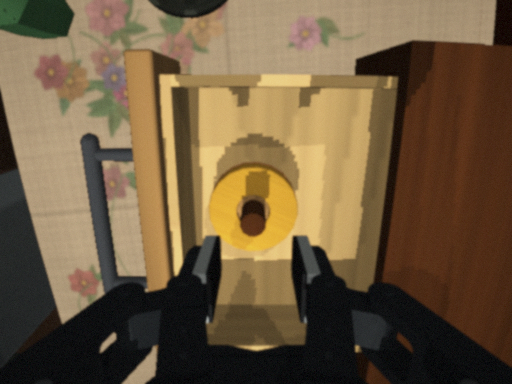

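The knob, at (253,215), lies between the fingers at (210,260) and (305,260). I'll descend and grip it.

```bash
python3 -m handwheel '{"translation":[[0,-0.2,2],[0,-0.2,4],[0,-0.2,5.6],[0,-0.2,5.6]],"spin":[0,0,0,0],"fingers":[0.4,0.4,0.4,0.4]}'
python3 -m handwheel '{"translation":[[0,0,0],[0,0,0],[0,0,0],[0,0,0]],"spin":[0,0,0,0],"fingers":[0.2,0.1,0,0]}'
```

```text
t: 8.18
ee_pos: [0.5255, 0.1926, 0.0457]
eef_rot: [-2.278, -2.163, 0.001]
force: [-0.1, 0.6, -0.5]
grip_width: 0.034
grasp_force: 0.0
t: 8.68
ee_pos: [0.5266, 0.1929, 0.0469]
eef_rot: [2.278, 2.162, 0.003]
force: [-0.5, -0.3, 5.9]
grip_width: 0.014
grasp_force: 59.0
```

```bash
python3 -m handwheel '{"translation":[[0,0,-2],[0,0,-5],[0,0,-9],[0,0,-13],[0,0,-15]],"spin":[0,0,0,0,0],"fingers":[0,0,0,0,0]}'
python3 -m handwheel '{"translation":[[0,0,0],[0,0,0]],"spin":[0,0],"fingers":[0,0]}'
python3 -c "
from h import *
go(.468,-.214,.20,60)"
```

```text
t: 9.3
ee_pos: [0.5267, 0.1929, 0.1995]
eef_rot: [2.277, 2.161, 0.006]
force: [0.8, -0.2, -1.6]
grip_width: 0.0135
grasp_force: 58.8
t: 9.55
ee_pos: [0.5248, 0.1925, 0.1947]
eef_rot: [-2.278, -2.162, 0.002]
force: [-0.5, 0.5, -1.9]
grip_width: 0.0136
grasp_force: 58.8
t 9.55 pos [0.5248 0.1925 0.1947] yaw 87.0 F [-0.5  0.5 -1.9] w 0.0136 g 58.8 j6 0.26
shift [-40.89  -3.56  -0.51] spin 27.0
```

```bash
python3 -m handwheel '{"translation":[[-2,-0.2,0],[-6,-0.5,0],[-11,-0.8,0],[-16,-1.2,0],[-21,-1.6,0]],"spin":[0,0,0,0,0],"fingers":[0,0,0,0,0]}'
python3 -m handwheel '{"translation":[[-5,-0.3,0],[-10,-0.7,0],[-15,-1,0],[-20,-1.3,0],[-24,-1.6,0]],"spin":[0,0,0,0,0],"fingers":[0,0,0,0,0]}'
python3 -m handwheel '{"translation":[[-1.5,0,0],[-1.9,0,0],[-1.9,0,0],[-1.9,0,0]],"spin":[0,0,0,0],"fingers":[0,0,0,0]}'
python3 -c "
from h import *
go(.468,-.214,.20,87)
grab('top','t3.png')
grab('wrist','w4.png')"
```

```text
t: 10.18
ee_pos: [0.4971, -0.0185, 0.1943]
eef_rot: [-2.278, -2.162, 0.002]
force: [1.6, -0.0, -1.5]
grip_width: 0.0138
grasp_force: 58.8
t: 10.8
ee_pos: [0.4683, -0.2573, 0.1943]
eef_rot: [-2.279, -2.16, 0.001]
force: [1.0, 0.5, -2.0]
grip_width: 0.0136
grasp_force: 58.8
t: 11.3
ee_pos: [0.4694, -0.2729, 0.1955]
eef_rot: [-2.276, -2.164, -0.0]
force: [-0.1, 0.3, -2.3]
grip_width: 0.0139
grasp_force: 58.8
t 11.30 pos [ 0.4694 -0.2729  0.1955] yaw 87.1 F [-0.1  0.3 -2.3] w 0.0139 g 58.8 j6 -0.62
shift [ 5.87 -0.44 -0.45] spin 0.1
```

View pics/w4.png

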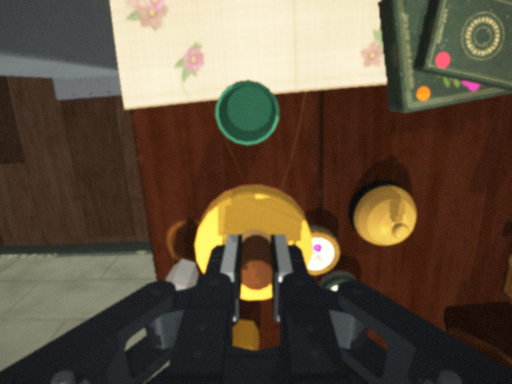

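The wrist view shows the tin rim centred near (247,112) with radius about 32 px. The nested lid is held at about (254,242), with the dark knob between the fingers at (257,262).

```bash
cat > fit.py <<'E'
from h import *
def green(s,box):
    im=s['image'];hsv=cv2.cvtColor(im,cv2.COLOR_RGB2HSV)
    m=((hsv[...,0]>60)&(hsv[...,0]<95)&(hsv[...,1]>60)&(hsv[...,2]>40)).astype(np.uint8)
    return hull(m,box)
def hull(m,box):
    k=np.zeros_like(m);a,b,c,d=box;k[b:d,a:c]=m[b:d,a:c]
    cs,_=cv2.findContours(k,cv2.RETR_EXTERNAL,cv2.CHAIN_APPROX_NONE);return cv2.convexHull(max(cs,key=len))[:,0].astype(float)
from scipy.optimize import least_squares
def circ(s,h,z,r):
    P=np.array([atz(s,u,v,z)[:2] for u,v in h])
    f=lambda p:np.hypot(*(P-p[:2]).T)-p[2]
    q=least_squares(f,np.r_[P.mean(0),r],loss='soft_l1',f_scale=.001);return q.x,np.sqrt(np.mean(q.fun**2))
E
python3 - <<'E'
from fit import *
s=load('wrist');e=bot.state()['ee_pos']
print('cam',-np.array(s['R']).T@s['t'])
h=green(s,(200,70,300,160));print(h.min(0),h.max(0));print('tin',circ(s,h,.08,.025))
hsv=cv2.cvtColor(s['image'],cv2.COLOR_RGB2HSV)
m=((hsv[...,0]>15)&(hsv[...,0]<30)&(hsv[...,1]>150)&(hsv[...,2]>90)).astype(np.uint8)
h=hull(m,(185,175,320,241));print(h.min(0),h.max(0));h=h[(h[:,1]<239)]
print('lid',circ(s,h,e[2]-.006,.03),e)
im=s['image'][245:290,225:290];v,u=np.nonzero((im[...,0]>60)&(im[...,0].astype(int)-im[...,2]>25)&(im[...,0]<130))
print('knob',u.mean()+225,v.mean()+245,v.min()+245,v.max()+245,u.min()+225,u.max()+225)
for dz in(.019,):print(proj(s,e+[0,0,dz]))
t=load('top');h=green(t,(290,185,330,220));print('top tin',h.min(0),h.max(0),circ(t,h,.08,.025))
E
```

```text
cam [ 0.47344718 -0.19863322  0.33680407]
[216.  81.] [278. 144.]
tin (array([ 0.46565691, -0.21423116,  0.02425526]), np.float64(0.000242899649163116))
[194. 186.] [319. 240.]
lid (array([ 0.46992046, -0.27245583,  0.03120566]), np.float64(0.0006676046284831156)) [ 0.46952635 -0.27309072  0.19563282]
knob 255.76041666666666 264.43055555555554 245 285 240 288
[255.70497119 273.54353224]Traceback (most recent call last):
  File "<stdin>", line 12, in <module>
  File "fit.py", line 5, in green
    return hull(m,box)
  File "fit.py", line 8, in hull
    cs,_=cv2.findContours(k,cv2.RETR_EXTERNAL,cv2.CHAIN_APPROX_NONE);return cv2.convexHull(max(cs,key=len))[:,0].astype(float)
                                                                                           ~~~^^^^^^^^^^^^
ValueError: max() iterable argument is empty
```

```bash
python3 -m handwheel '{"translation":[[2,-0.1,0],[4.5,-0.4,0],[5.8,-0.7,0],[5.8,-0.7,0],[5.8,-0.7,0]],"spin":[0,0,0,0,0],"fingers":[0,0,0,0,0]}'
python3 -c "
from h import *
go(.4652,-.2149,.112,87)"
```

```text
t: 12.02
ee_pos: [0.4655, -0.2159, 0.1959]
eef_rot: [2.277, 2.163, -0.0]
force: [1.1, -0.1, -2.7]
grip_width: 0.014
grasp_force: 58.8
t 12.03 pos [ 0.4655 -0.2159  0.1959] yaw 87.0 F [ 1.1 -0.1 -2.7] w 0.0140 g 58.8 j6 -0.54
shift [ 0.11 -0.04  8.39] spin 0.0
```

```bash
python3 -m handwheel '{"translation":[[0.1,0,2],[0.1,0,4],[0.1,0,6],[0.1,0,8],[0.1,0,8.3]],"spin":[0,0,0,0,0],"fingers":[0,0,0,0,0]}'
python3 -m handwheel '{"translation":[[0,0,0],[0,0,0],[0,0,0]],"spin":[0,0,0],"fingers":[0,0,0]}'
python3 -c "
from h import *
go(.4652,-.2149,.112,87)
a=grab('scene','s1.png');b=load('wrist') if 0 else grab('wrist','w5.png')
p=proj(a,[.4652,-.2149,.08]).astype(int);print(p)
f=lambda i,c,r:cv2.resize(i[max(r,0):r+96,max(c,0):c+128][:,:,::-1],(400,300),interpolation=cv2.INTER_CUBIC)
cv2.imwrite('pics/m1.png',np.hstack([f(a['image'],p[0]-64,p[1]-48),cv2.resize(b['image'][:,:,::-1],(400,300))]))"
```

```text
t: 12.65
ee_pos: [0.4642, -0.2148, 0.111]
eef_rot: [-2.277, -2.16, 0.001]
force: [0.4, 0.2, -1.3]
grip_width: 0.0136
grasp_force: 58.7
t: 13.02
ee_pos: [0.4658, -0.2152, 0.1135]
eef_rot: [2.277, 2.162, 0.0]
force: [-0.6, -0.1, -2.1]
grip_width: 0.014
grasp_force: 58.8
t 13.03 pos [ 0.4658 -0.2152  0.1135] yaw 87.0 F [-0.6 -0.1 -2.1] w 0.0140 g 58.8 j6 -0.53
shift [ 0.02 -0.07  0.15] spin 0.0
[315 181]
```

View pics/m1.png

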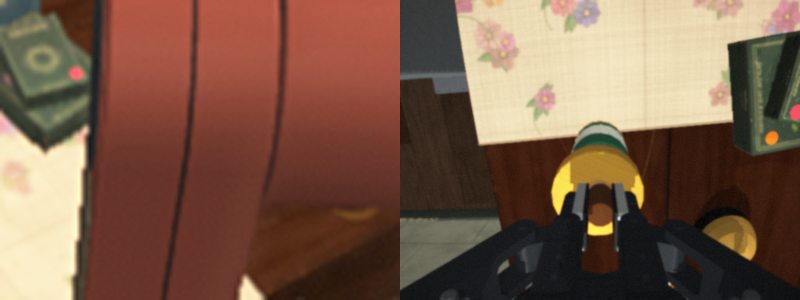

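The scene camera is blocked by the arm. In the wrist view the tin sits symmetrically under the lid. I'll lower gently.

```bash
python3 -m handwheel '{"translation":[[0,0,0.3],[0,0,0.6],[0,0,0.9],[0,0,1.2],[0,0,1.2]],"spin":[0,0,0,0,0],"fingers":[0,0,0,0,0]}'
python3 -m handwheel '{"translation":[[0,0,0.2],[0,0,0.4],[0,0,0.6],[0,0,0.6]],"spin":[0,0,0,0],"fingers":[0,0,0,0]}'
```

```text
t: 13.75
ee_pos: [0.4651, -0.2146, 0.1002]
eef_rot: [-2.278, -2.162, 0.0]
force: [0.1, 0.2, -1.4]
grip_width: 0.0136
grasp_force: 58.8
t: 14.25
ee_pos: [0.4652, -0.2146, 0.0942]
eef_rot: [-2.278, -2.163, -0.0]
force: [-0.1, 1.6, -1.2]
grip_width: 0.0134
grasp_force: 58.9
```

```bash
python3 -m handwheel '{"translation":[[0,0,0.1],[0,0,0.2],[0,0,0.2]],"spin":[0,0,0],"fingers":[0,0,0]}'
python3 -m handwheel '{"translation":[[0,0,0.1],[0,0,0.2],[0,0,0.2]],"spin":[0,0,0],"fingers":[0,0,0]}'
```

```text
t: 14.62
ee_pos: [0.4653, -0.2148, 0.0925]
eef_rot: [-2.278, -2.163, 0.0]
force: [0.2, 1.5, -1.8]
grip_width: 0.0136
grasp_force: 59.0
t: 15.0
ee_pos: [0.4656, -0.2149, 0.091]
eef_rot: [2.278, 2.163, 0.0]
force: [0.1, 1.9, 3.0]
grip_width: 0.0135
grasp_force: 59.4
```

Contact came at the expected height. I'll release and lift away.

```bash
python3 -m handwheel '{"translation":[[0,0,0.03],[0,0,0.03],[0,0,0.03],[0,0,0.03]],"spin":[0,0,0,0],"fingers":[0.2,0.3,0.4,0.4]}'
python3 -m handwheel '{"translation":[[0,0,-1],[0,0,-3],[0,0,-6],[0,0,-10],[0,0,-10]],"spin":[0,0,0,0,0],"fingers":[0.4,0.4,0.4,0.4,0.4]}'
python3 -m handwheel '{"translation":[[-3,0,0],[-5,0,0],[-5,0,0],[-5,0,0]],"spin":[0,0,0,0],"fingers":[0.7,1,1,1]}'
python3 - <<'E'
from fit import *
go(.4655,-.215,.2,87)
s=grab('wrist','w6.png')
hsv=cv2.cvtColor(s['image'],cv2.COLOR_RGB2HSV)
m=((hsv[...,0]>15)&(hsv[...,0]<30)&(hsv[...,1]>150)&(hsv[...,2]>90)).astype(np.uint8)
p=proj(s,[.4655,-.215,.087]).astype(int);print(p)
h=hull(m,(p[0]-50,p[1]-50,p[0]+50,p[1]+50));print(h.min(0),h.max(0));print('lid',[circ(s,h,z,.03) for z in(.085,.087)])
E
```

```text
t: 15.5
ee_pos: [0.4653, -0.2149, 0.0903]
eef_rot: [2.278, 2.163, -0.0]
force: [-0.9, 0.2, 0.2]
grip_width: 0.0342
grasp_force: 0.0
t: 16.12
ee_pos: [0.4677, -0.2163, 0.1951]
eef_rot: [2.272, 2.158, 0.003]
force: [0.1, 0.2, -1.6]
grip_width: 0.0343
grasp_force: 0.0
t: 16.62
ee_pos: [0.4625, -0.2642, 0.1897]
eef_rot: [-2.278, -2.161, -0.0]
force: [1.0, -0.3, -0.6]
grip_width: 0.0854
grasp_force: 0.0
t 16.62 pos [ 0.4625 -0.2642  0.1897] yaw 87.0 F [ 1.  -0.3 -0.6] w 0.0854 g 0.0 j6 -0.62
shift [ 4.94  0.04 -1.02] spin -0.0
[256 127]
[214.  88.] [295. 167.]
lid [(array([ 0.46380547, -0.21638574,  0.03017324]), np.float64(0.0004478443671655104)), (array([ 0.4638286 , -0.21617189,  0.02992809]), np.float64(0.00044420073837084825))]
```

View pics/w6.png

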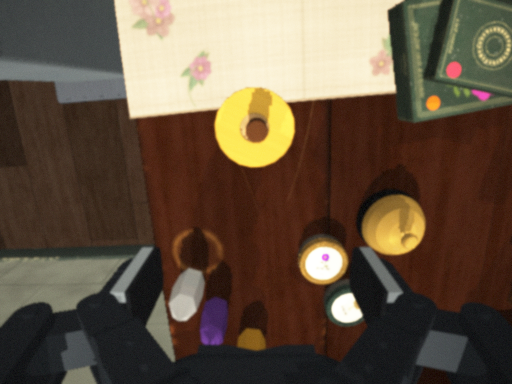

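The wrist view shows the cap sitting flat on the tin at (255,127) with radius about 40 px, the knob at (257,128), and the neighbours undisturbed. Next is the rim grip.

```bash
python3 -c "
from h import *
go(.4643,-.2158,.15,87)"
python3 -m handwheel '{"translation":[[2.5,0.2,0],[4.9,0.2,0],[4.9,0.2,2],[4.9,0.2,4],[4.9,0.2,4]],"spin":[0,0,0,0,0],"fingers":[1,1,1,1,1]}'
python3 -m handwheel '{"translation":[[0,0,0],[0,0,0]],"spin":[0,0],"fingers":[1,1]}'
python3 -c "
from h import *
go(.4643,-.2158,.055,87)"
```

```text
t 16.68 pos [ 0.4625 -0.264   0.1898] yaw 87.0 F [ 0.4 -0.1  0.2] w 0.0853 g 0.0 j6 -0.62
shift [ 4.82 -0.07  3.98] spin 0.0
t: 17.3
ee_pos: [0.4661, -0.2143, 0.1486]
eef_rot: [-2.275, -2.161, 0.001]
force: [-0.5, 0.3, -0.7]
grip_width: 0.0857
grasp_force: 0.0
t: 17.55
ee_pos: [0.4679, -0.2162, 0.1514]
eef_rot: [2.277, 2.162, 0.001]
force: [-1.2, 0.0, -0.3]
grip_width: 0.0853
grasp_force: 0.0
t 17.55 pos [ 0.4679 -0.2162  0.1514] yaw 87.0 F [-1.2  0.  -0.3] w 0.0853 g 0.0 j6 -0.53
shift [ 0.03 -0.38  9.64] spin 0.0
```

```bash
python3 -m handwheel '{"translation":[[0,-0.3,2],[0,-0.3,4],[0,-0.3,5],[0,-0.3,5],[0,-0.3,5]],"spin":[0,0,0,0,0],"fingers":[1,1,1,1,1]}'
python3 -m handwheel '{"translation":[[0,0,0],[0,0,0],[0,0,0]],"spin":[0,0,0],"fingers":[1,1,1]}'
python3 -c "
from h import *
go(.4643,-.2158,.055,87)"
```

```text
t: 18.18
ee_pos: [0.4649, -0.2162, 0.1012]
eef_rot: [2.277, 2.162, 0.001]
force: [-0.3, -0.5, -0.3]
grip_width: 0.0858
grasp_force: 0.0
t: 18.55
ee_pos: [0.4644, -0.2158, 0.1005]
eef_rot: [2.278, 2.163, 0.0]
force: [0.1, -0.7, -0.5]
grip_width: 0.0851
grasp_force: 0.0
t 18.55 pos [ 0.4644 -0.2158  0.1005] yaw 87.0 F [ 0.1 -0.7 -0.5] w 0.0851 g 0.0 j6 -0.54
shift [ 0.   -0.01  4.55] spin 0.0
```

```bash
python3 -m handwheel '{"translation":[[0,0,1.5],[0,0,3],[0,0,4.5],[0,0,4.5],[0,0,4.5]],"spin":[0,0,0,0,0],"fingers":[1,1,1,0.85,0.85]}'
python3 -m handwheel '{"translation":[[0,0,0],[0,0,0],[0,0,0]],"spin":[0,0,0],"fingers":[0.78,0.74,0.74]}'
```

```text
t: 19.18
ee_pos: [0.4643, -0.2158, 0.0551]
eef_rot: [-2.278, -2.163, 0.0]
force: [-0.5, 1.0, 0.3]
grip_width: 0.0725
grasp_force: 0.0
t: 19.55
ee_pos: [0.4645, -0.2159, 0.0556]
eef_rot: [2.278, 2.162, 0.0]
force: [-0.5, 0.2, 0.6]
grip_width: 0.0634
grasp_force: 0.0
```

```bash
python3 -c "
from h import *
go(.4643,-.2158,.055,87)
grab('wrist','w7.png')"
```

```text
t 19.55 pos [ 0.4645 -0.2159  0.0556] yaw 87.0 F [-0.5  0.2  0.6] w 0.0634 g 0.0 j6 -0.54
shift [ 0.01 -0.02  0.06] spin 0.0
```

View pics/w7.png

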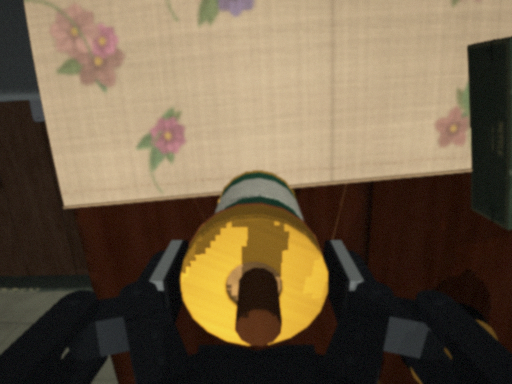

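The cap spans columns 182–328 and the finger pads are at about 180 and 330, so it is centred. I'll close and lift slowly.

```bash
python3 -m handwheel '{"translation":[[0,0,0],[0,0,0],[0,0,0],[0,0,0]],"spin":[0,0,0,0],"fingers":[0.7,0.6,0.6,0.6]}'
python3 -m handwheel '{"translation":[[0,0,0],[0,0,0],[0,0,0]],"spin":[0,0,0],"fingers":[0.6,0.6,0.6]}'
```

```text
t: 20.1
ee_pos: [0.4647, -0.2161, 0.0559]
eef_rot: [2.278, 2.162, 0.0]
force: [-1.5, -0.1, 5.6]
grip_width: 0.0579
grasp_force: 64.5
t: 20.48
ee_pos: [0.4647, -0.2161, 0.0559]
eef_rot: [2.278, 2.162, 0.0]
force: [-0.5, 0.4, 5.4]
grip_width: 0.0579
grasp_force: 64.5
```

```bash
python3 -m handwheel '{"translation":[[0,0,-0.2],[0,0,-0.4],[0,0,-0.7],[0,0,-1.0],[0,0,-1.4]],"spin":[0,0,0,0,0],"fingers":[0.6,0.6,0.6,0.6,0.6]}'
python3 -m handwheel '{"translation":[[0,0,-0.5],[0,0,-1],[0,0,-1.6],[0,0,-2.3],[0,0,-3]],"spin":[0,0,0,0,0],"fingers":[0.6,0.6,0.6,0.6,0.6]}'
python3 -m handwheel '{"translation":[[0,0,-1],[0,0,-2],[0,0,-3.5],[0,0,-5],[0,0,-6]],"spin":[0,0,0,0,0],"fingers":[0.6,0.6,0.6,0.6,0.6]}'
python3 -m handwheel '{"translation":[[0,0,0],[0,0,0],[0,0,0],[0,0,0]],"spin":[0,0,0,0],"fingers":[0.6,0.6,0.6,0.6]}'
python3 -c "
from h import *
a=grab('top','t9.png')['image'];b=grab('wrist','w9.png')['image'];c=grab('scene','s9.png')['image']
f=lambda i,c,r:cv2.resize(i[r:r+96,c:c+128][:,:,::-1],(400,300),interpolation=cv2.INTER_CUBIC)
cv2.imwrite('pics/m9.png',np.vstack([np.hstack([cv2.resize(b[:,:,::-1],(400,300)),f(a,245,155)]),np.hstack([cv2.resize(c[:,:,::-1],(400,300)),f(a,120,155)])]))"
```

```text
t: 21.1
ee_pos: [0.4642, -0.2157, 0.0694]
eef_rot: [-2.278, -2.163, 0.0]
force: [1.0, -0.1, -0.9]
grip_width: 0.0576
grasp_force: 64.1
t: 21.72
ee_pos: [0.4643, -0.2158, 0.0998]
eef_rot: [2.278, 2.163, 0.0]
force: [0.1, 0.5, -1.1]
grip_width: 0.0576
grasp_force: 64.1
t: 22.35
ee_pos: [0.4648, -0.216, 0.1609]
eef_rot: [2.277, 2.162, 0.001]
force: [-0.9, -0.7, -1.2]
grip_width: 0.0581
grasp_force: 64.1
t: 22.85
ee_pos: [0.464, -0.2156, 0.1587]
eef_rot: [-2.278, -2.162, 0.0]
force: [0.1, 1.0, -0.8]
grip_width: 0.0576
grasp_force: 64.1
```

View pics/m9.png

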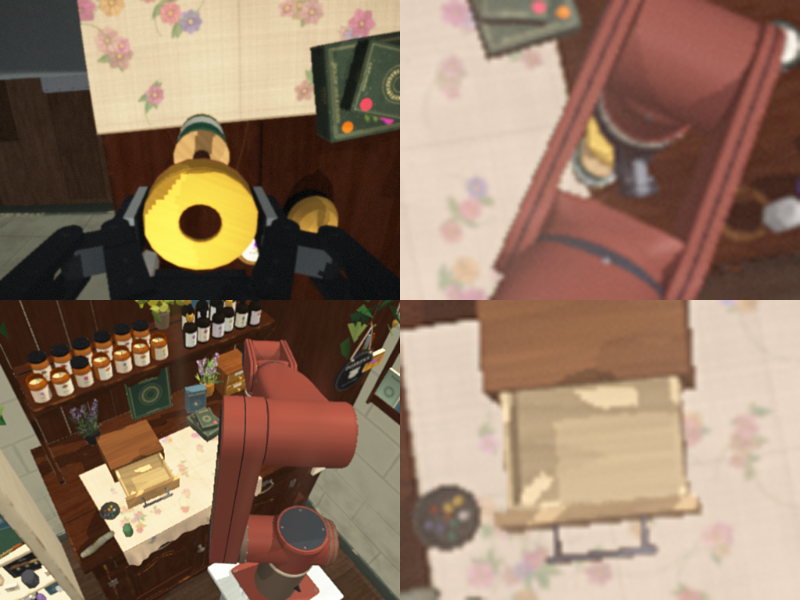

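The held cap has an empty hole and the inner lid stays on the tin, upright. The drawer is open and the cap has been lifted about 10 cm. Handing in.

```bash
python3 -m handwheel '{"translation":[[0,0,0],[0,0,0],[0,0,0],[0,0,0]],"spin":[0,0,0,0],"fingers":[0.6,0.6,0.6,0.6]}' && python3 -c "
from station import bot
print(bot.close_job())"
```

```text
t: 23.5
ee_pos: [0.4643, -0.2157, 0.1593]
eef_rot: [2.278, 2.163, 0.0]
force: [-0.2, -1.0, -1.4]
grip_width: 0.0579
grasp_force: 64.1
the job is handed in; nothing more can be done
None
```

The job is handed in at 23.5 s: the drawer is open at its stop, the inner lid is closed on the upright tin, and the gripper holds the brass outer lid steady about 10 cm above where it sat.

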